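# Seat the taper plug in the diverter valve and rock it

## Robot

A 7-joint arm with a two-finger parallel gripper is mounted at the origin on a cart in front of the work surface, level with it; the furniture and walls round the work are solid. World frame = base frame: x ahead of the robot, y to its left, z up, the work surface at z = 0. Lengths are in m, angles in rad, forces in N, time in s.
With the tool pointing down it reaches from about 0.425 to 1.025 m from the base axis. Payload 9.4 kg.
Tool frame: the origin (TCP) lies between the finger pads, 19 mm behind the fingertips; this is the grasp point; z points along the fingers, y is the line along which they close (so a half turn about z gives the same grasp; the last joint's range is limited). The gripper opens to 85 mm and grips with 20 to 120 N. Pads are 22 mm wide; open, the fingers measure 114 mm over their backs; the gripper's body (76 mm by 85 mm) begins 54 mm behind the grasp point. The pads swing forward as they close: fully open they stand 13 mm farther back than shut.
Start: joints at [-1.384, 0.599, -0.003, 1.599, 0.002, 0.943, -0.08], TCP at [0.189, 0.7, 0.25] pointing down, gripper open.
Joint ranges: [-2.57, 2.57], [-0.35, 1.97], [-1.29, 1.29], [0.11, 2.56], [-1.05, 4.19], [0.11, 1.86], [-2.63, 2.63]. Speed limits (rad/s): [2.22, 2.22, 3.01, 3.01, 3.14, 3.14, 3.14].

## Interface

Orientations are given as a unit quaternion [w, x, y, z].
In Python, from cell import manip, imaging, order gives the robot as it stands.
- The arm moves only by the tool play_rows, never from a script. Its argument "rows" is text: rows parted by semicolons, each of 6 numbers parted by spaces: the shift along the tool's x, y, z normalised to -1 to 1, where 1 is 0.15 m, then the turn, a rotation vector about the tool's x, y, z normalised to -1 to 1, where 1 is 90 degrees. A call has exactly 8 rows; each row shifts and turns the commanded pose from where the row before left it, along the tool's axes as they then stand; what a row does not reach is not made up. A row lasts 1/10 s, in which the tool goes at most 50 mm and 8.59 degrees, less where a joint would pass 70% of its speed; a pose out of reach is approached as far as the arm can. A call with a number of a shift or a turn outside -1 to 1 is refused whole. A call with a gripper value outside its range is refused whole. "jaw" is the closure, from -1 (fully open) to 1 (shut), set as the call begins (left out, the last holds). The fingers move at their own pace and stop on an object; the grip force is fixed at half the most. Time passes only in rows, so rows that do not move let the fingers close, or fill a call up. It gives the time, the measured TCP pose, the force, the opening and the grip force at its end, in the units of the state.
- manip.get_obs(): the state, without advancing time (a new reading comes with each control period).
- imaging.snapshot(name): name is "scene" or "side" or "wrist"; returns the picture (480x640x3 uint8, red, green, blue); there is no depth.
- imaging.camera_info(name): a dict with "intrinsics" (3x3 intrinsics, pixels), "distortion" ([k1, k2, p1, p2, k3] as OpenCV has them; the pictures are not rectified), "rvec" (rotation vector, rad) and "tvec" (3), from world to camera coordinates, as OpenCV has them; the wrist camera has in their place "T_tool_cam" (4x4, takes a point from camera to tool coordinates, whose origin is the TCP and whose axes are the flange's). Camera axes: x right, y down, z forward; pixel columns grow to the right and rows downward; lengths in m; the calibration is good to about 2 mm. A picture is of the moment at which its call begins: read the wrist's pose just before it. camera_info takes no time and is no camera call.
- order.sign_off(): hands the job in; it is judged then, once.
The state is a dict: "time_s": time; "joints": joint angles; "qvel": joint speeds; "tau": joint torques, N m; "ee_pos": TCP position; "eef_rot": TCP orientation; "force": force on the tool from outside, world axes, zero at the start; "torque": the same for the moment, N m; "gripper_width": finger opening in m; "grasp_force": force on a finger pad.
Only numpy, scipy, OpenCV 4.12 (cv2) and the standard library are available. Lean on these libraries where they do the work, as an engineer would, in place of code of your own. Each camera call takes 0.05 s, during which the arm holds its last target. There are 200 camera calls.

## Task

Put the washed taper plug back into the valve body: lower it upright into the tapered cup, feel gently for the drive blade hidden underneath by turning the handle to and fro under light pressure until the plug drops over it, and settle it fully home. Then check that it rocks free, keeping it home: turn the handle about 40 degrees counter-clockwise (seen from above) of the pipe line, then about 40 degrees clockwise of it, and leave it in line with the pipe stubs, let go. Never force it (push with no more than about 10 N) and leave the other things where they are.

Things in the scene. Friction and masses are not known exactly. Their poses are not given: they have to be found in the camera images.
- plug: Loose bare-steel taper plug, 0.28 kg, 77 mm tall, at first upright on the worktop. Origin: centre of its underside, z up its axis. Cone: radius 20.4 mm at z = 10 to 29.4 mm at z = 40, then a 13 mm neck and a dark T-handle bar at z = 59 to 77, 66 mm long along x, 14 mm thick in y: grip it across y with the TCP at z = 68. Works equally well turned half a turn.
- handle_end (a point): Point in the plug's T-handle, 30 mm along x from the plug axis: plug frame (30, 0, 68) mm. A tall fixed mixer stands beyond the plug and to its left (about x = 0.72, y = 0.57 m): reach the plug from the robot's side, clear of it.
- slot (a point): Middle of the roof of the slot under the plug, plug frame (0, 0, 10) mm. Below the cone two driving lugs, 10 mm high and 28 mm long in x, stand at y = +-4.2 to +-12 mm; between them the slot, 8.4 mm wide and 10 mm deep, runs along x, parallel to the handle, open at both ends.
- valve: Fixed steel valve; tapered cup 64 mm across, round foot 92 mm across, 52 mm high; two pipe stubs with collars along its x axis (128 mm over all, 21 mm up) show the pipe line. Origin: centre of the foot's underside on the worktop, z up the cup's axis. With the plug fully home the plug's origin is at z = 20 mm in the valve frame.
- valve_mouth (a point): Centre of the cup's open mouth, 52 mm above the valve's origin. The cup matches the plug's cone: inner radius 26.6 mm here, 20 mm at z = 30; below that a plain bore of radius 23 mm.
- blade_axis (a point): Point on the cup axis, 28 mm up, at the middle of the flat top of the level drive blade (28 mm long, 6 mm thick) that must enter the slot. The blade's direction is NOT measured (the axes here are the valve's): it starts anywhere within 29 degrees (0.5 rad) of the pipe line. Unless slot and blade agree within about 5 degrees the plug stands on the blade, 8 mm above home.
- spindle_foot (a point): Foot of the blade's spindle, on the axis 8 mm up. It is sprung: yields down 4 mm at most (3.6 N at the top, 8.4 N at the bottom); at a wrong angle more push only adds force. Friction (0.12 N m) keeps its angle: under 4 to 8 N of push it does not follow the plug; when the slot meets the blade the push falls away. Engaged, it turns with the plug, to stops at +-54 degrees of the pipe line.
- hex_key: Small steel hex key 33x93x5 mm lying on the worktop; origin at the centre of its underside. Leave alone.
- wing_bolt: Wing bolt 50x59x16 mm lying on the worktop; origin at the centre of its underside. Leave alone.
- tape: Roll of tape, 96 mm across, 25 mm high; origin at the centre of its underside. Leave alone.
- spice_jar: Upright spice jar with white lid, 47 mm across, 98 mm high; origin at the centre of its underside. Leave alone.
Things that resemble listed ones, but are neither listed nor needed, are in the scene too. What is shaped like the plug but blue is not meant.

How it is judged:
On the way, in this order (a step that is already met when the one before it is completed fails the run):
1. the plug is fully home in the cup, slot over the blade (z of plug in the frame of valve between 0.016 and 0.0225 m and horizontal distance between plug and valve below 0.003 m and angle between plug's own z axis and vertical below 0.08 rad), for 0.2 s.
2. the plug, still home, is turned counter-clockwise of the pipe line by at least 34 degrees (all of step 1 and ((x of handle_end in the frame of valve above 0 m and y of handle_end in the frame of valve above 0.0169 m) or (x of handle_end in the frame of valve below 0 m and y of handle_end in the frame of valve below -0.0169 m))), for 0.05 s.
3. the plug, still home, is turned clockwise of the pipe line by at least 34 degrees (all of step 1 and ((x of handle_end in the frame of valve above 0 m and y of handle_end in the frame of valve below -0.0169 m) or (x of handle_end in the frame of valve below 0 m and y of handle_end in the frame of valve above 0.0169 m))), for 0.05 s.
At the end, for the whole second after the job is handed in: The plug rests fully home in the cup (within 2.5 mm of full depth, 3 mm of the axis, upright within 4.5 degrees), its handle in line with the pipe stubs within 11 degrees, released and at rest (all of step 1 and angle between the x axis of plug and the x axis of valve, either way round below 0.2 rad and linear speed of plug below 0.02 m/s); the robot touches nothing.
It fails at once if the plug is forced: the contact forces between plug and valve (cone and blade, added up) exceed 50 N; turning under a push of 10 N stays below this (contact force between plug and valve above 50 N).
It fails at once if one of the other things is moved by more than 25 mm (distance of any of hex_key, wing_bolt, tape, spice_jar from where it was at the start of the episode above 0.025 m).
It also fails if it takes over 72 s, if anything falls off the work surface, if the arm or the gripper's body presses on something with over 40 N, if the wrist force passes 120 N, or if a joint passes its speed limit or range.

## Working session

There is one attempt and no reset: what is moved stays moved. The work goes in short steps, Python scripts to look and compute and a tool call to move; the robot and the scene stay as the last step left them, time stands still between calls to the robot, and variables do not carry over. Pictures are saved under pics/ and viewed, at most 10 in all, crops included, and the job is handed in when it is done.

Besides the shell and the picture viewer there is one more tool, called as a command line: name --argument value ..., lists and objects as JSON in quotes. play_rows: Moves the arm, as the interface text tells. Its arguments: {"type":"object","properties":{"rows":{"type":"string"},"jaw":{"type":"number"}},"required":["rows"]}

```bash
mkdir -p pics; ls
python3 - <<'E'
from cell import manip, imaging
import cv2
for n in ("scene","side"):
    cv2.imwrite(f"pics/{n}0.png", imaging.snapshot(n)[:,:,::-1])
    print(n, imaging.camera_info(n))
print(imaging.camera_info("wrist"))
print(manip.get_obs())
E
```

```text
pics
scene {'intrinsics': array([[522.17060549,   0.        , 332.29258843],
       [  0.        , 522.17060549, 238.55997773],
       [  0.        ,   0.        ,   1.        ]]), 'distortion': array([-0.09117628,  0.        ,  0.        ,  0.        ,  0.        ]), 'rvec': array([ 2.36371342, -0.50080591,  0.21173166]), 'tvec': array([-0.39798781,  0.43797036,  0.98638329])}
side {'intrinsics': array([[541.25959879,   0.        , 309.36381153],
       [  0.        , 541.25959879, 235.02843996],
       [  0.        ,   0.        ,   1.        ]]), 'distortion': array([0.01495337, 0.        , 0.        , 0.        , 0.        ]), 'rvec': array([ 2.23206768, -0.09962364,  0.03421086]), 'tvec': array([-0.57510875,  0.29071482,  1.06276763])}
{'intrinsics': array([[362.60459827,   0.        , 316.8096705 ],
       [  0.        , 362.60459827, 239.13850044],
       [  0.        ,   0.        ,   1.        ]]), 'distortion': array([-0.00827079,  0.        ,  0.        ,  0.        ,  0.        ]), 'T_tool_cam': array([[-3.70351799e-04, -9.62685960e-01, -2.70620777e-01,
         6.8738301
[... 298 characters left out ...]
-1.38369856,  0.60009226, -0.00253071,  1.60004172,  0.00181997,
        0.94291048, -0.07978462]), 'qvel': array([ 9.71997583e-04, -1.83133157e-03, -1.89206356e-05, -2.82143635e-03,
       -8.43192278e-04,  1.47816869e-04, -2.65421397e-04]), 'tau': array([ 5.06971643e-03, -7.77996969e+01,  1.57008905e+00, -2.58625174e+01,
        1.26437368e-02,  5.61662862e-03, -8.09715857e-06]), 'ee_pos': array([0.18896222, 0.69953302, 0.24917234]), 'eef_rot': array([-1.66739657e-05,  1.31479484e-01,  9.91318627e-01, -7.24902434e-04]), 'force': array([ 0.20161308, -0.5398728 ,  0.69149844]), 'torque': array([ 0.03724958, -0.02022986, -0.03638335]), 'grasp_force': 0.0, 'gripper_width': 0.08537392074967147}
```

View pics/scene0.png

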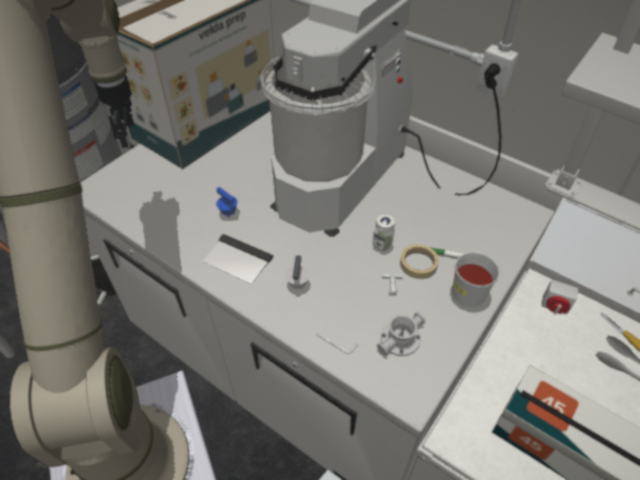

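View pics/side0.png

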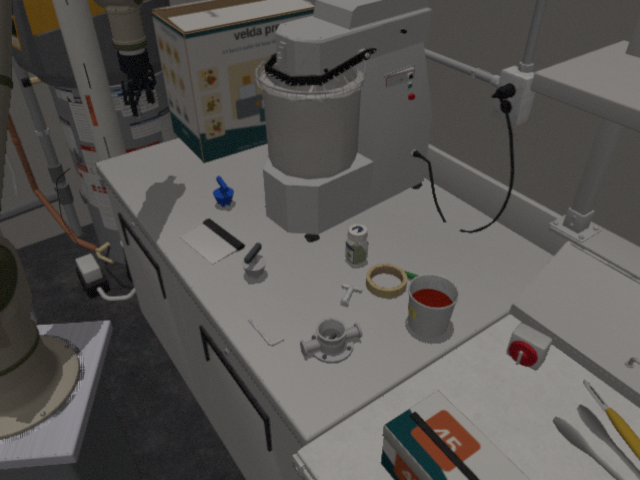

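The scene shows two plug-like things. The steel one with the dark handle is at scene (297,272) / side (254,258). The blue one, at scene (227,202) / side (223,192), is the decoy. The valve with its stubs is at scene (402,335) / side (331,342). I'll confirm with one enlarged crop.

```bash
cat > h.py <<'E'
import numpy as np, cv2
from scipy.spatial.transform import Rotation as R
from cell import manip, imaging
def cam(n, obs=None):
    c=imaging.camera_info(n); K=c["intrinsics"]; d=c["distortion"]
    if n=="wrist":
        o=obs; T=np.eye(4); q=o["eef_rot"]; T[:3,:3]=R.from_quat([q[1],q[2],q[3],q[0]]).as_matrix(); T[:3,3]=o["ee_pos"]
        W=T@c["T_tool_cam"]; return K,d,W[:3,:3],W[:3,3]
    M=R.from_rotvec(c["rvec"]).as_matrix(); return K,d,M.T,-M.T@c["tvec"]
def ray(C,px):
    K,d,Rw,o=C; p=cv2.undistortPoints(np.array([[px]],float),K,d)[0,0]
    v=Rw@np.array([p[0],p[1],1]); return o,v/np.linalg.norm(v)
def onz(C,px,z):
    o,v=ray(C,px); return o+v*(z-o[2])/v[2]
def tri(rs):
    A=sum(np.eye(3)-np.outer(v,v) for o,v in rs); b=sum((np.eye(3)-np.outer(v,v))@o for o,v in rs)
    return np.linalg.solve(A,b)
def proj(C,P):
    K,d,Rw,o=C; M=Rw.T; return cv2.projectPoints(np.atleast_2d(P).astype(float),cv2.Rodrigues(M)[0],-M@o,K,d)[0][:,0]
E
python3 - <<'E'
import cv2,numpy as np
s=cv2.imread("pics/scene0.png"); d=cv2.imread("pics/side0.png")
def c(i,x,y,w,h,k): return cv2.resize(i[y:y+h,x:x+w],None,fx=k,fy=k,interpolation=cv2.INTER_CUBIC)
m=np.vstack([np.hstack([c(s,265,245,66,50,6),c(s,370,305,66,50,6)]),np.hstack([c(d,222,232,66,50,6),c(d,298,310,66,50,6)])])
cv2.imwrite("pics/crop0.png",m)
E
```

```text
(no output)
```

View pics/crop0.png

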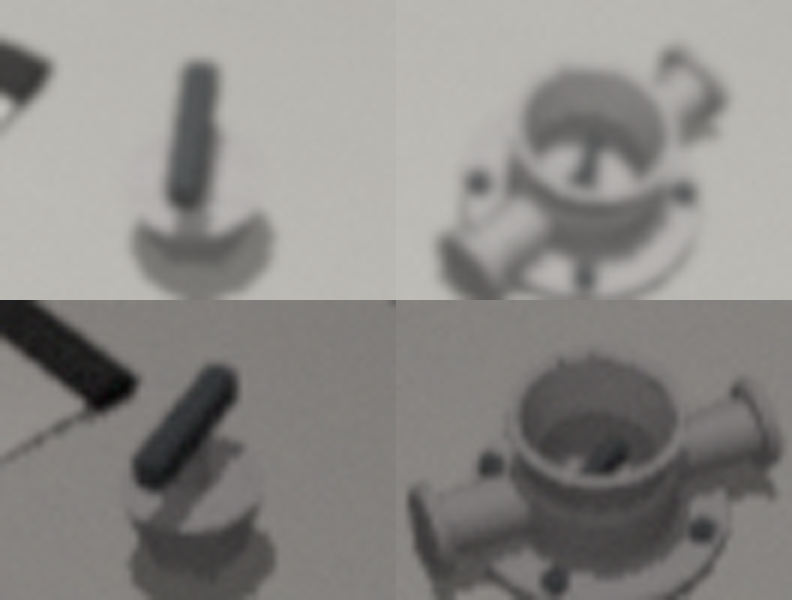

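Both views confirm it: the bare-steel plug has a dark bar from scene (298.5,256) to (295.5,279). The blue object is not it. The dark blade can be seen down in the cup, near scene (435,332).

Run:
```python
from h import *
S=cam("scene");D=cam("side")
s=lambda x,y:(x/6+265,y/6+245); sv=lambda x,y:((x-396)/6+370,y/6+305)
d=lambda x,y:(x/6+222,(y-300)/6+232); dv=lambda x,y:((x-396)/6+298,(y-300)/6+310)
def t(a,b,n):
    ra,rb=ray(S,a),ray(D,b); p=tri([ra,rb]); 
    print(n,p.round(4), "res px", (proj(S,p)[0]-a).round(1),(proj(D,p)[0]-b).round(1)); return p
a=t(s(200,70),d(219,378),"hA");b=t(s(183,197),d(150,472),"hB")
c=t(sv(596,135),dv(599,420),"mouth")
e=t(sv(705,88),dv(762,423),"colR");f=t(sv(462,270),dv(420,528),"colL")
for n,(p,q) in dict(plug=(a,b),valve=(e,f)).items():
    v=(p-q); print(n,(p+q)/2, np.degrees(np.arctan2(v[1],v[0])),np.linalg.norm(v))
for z in (.068,): print(onz(S,s(192,133),z),onz(D,d(185,425),z))
for z in (.052,): print(onz(S,sv(596,135),z),onz(D,dv(599,420),z))
# blade ends on z=.028
p,q=onz(S,sv(582,178),.028),onz(S,sv(594,145),.028); v=q-p; print("blade",p,q,np.degrees(np.arctan2(v[1],v[0])))
p,q=onz(D,dv(585,470),.028),onz(D,dv(620,445),.028); v=q-p; print("blade",p,q,np.degrees(np.arctan2(v[1],v[0])))
```

```text
hA [0.4822 0.3043 0.0661] res px [-0.1  0.2] [ 0.1 -0.2]
hB [0.4541 0.25   0.064 ] res px [ 0.2 -0.4] [-0.3  0.4]
mouth [0.6261 0.0378 0.0457] res px [ 0.2 -0.4] [-0.3  0.4]
colR [0.6848 0.0511 0.023 ] res px [ 0.2 -0.6] [-0.4  0.5]
colL [0.5637 0.0208 0.0175] res px [ 0.1 -0.3] [-0.2  0.2]
plug [0.46816703 0.27712954 0.06500859] 62.59534160973722 0.061196751706780454
valve [0.62425583 0.03596085 0.02025273] 14.040514835368922 0.1249481565472335
[0.46721338 0.27430545 0.068     ] [0.46850723 0.27331649 0.068     ]
[0.62258066 0.03377761 0.052     ] [0.62608911 0.03316054 0.052     ]
blade [0.61864066 0.031671   0.028     ] [0.62980961 0.04246886 0.028     ] 44.0321837484309
blade [0.62158351 0.03262259 0.028     ] [0.63482856 0.04264351 0.028     ] 37.1103433141827
```

```bash
cat >> h.py <<'E'
def state():
    o=manip.get_obs(); q=o["eef_rot"]; M=R.from_quat([q[1],q[2],q[3],q[0]])
    X=M.as_matrix()[:,0]; return o,M,np.degrees(np.arctan2(X[1],X[0]))
def plan(xyz,yaw,n,p0=None,M0=None):
    """n rows from the current pose to a downward pose with tool x at yaw (deg)"""
    o,M,_=state(); p=o["ee_pos"].copy() if p0 is None else np.array(p0,float); M=M if M0 is None else M0
    y=np.radians(yaw); x=np.array([np.cos(y),np.sin(y),0]); z=np.array([0,0,-1.]); G=R.from_matrix(np.c_[x,np.cross(z,x),z])
    out=[]
    for k in range(n,0,-1):
        sh=np.round(M.inv().apply(np.array(xyz)-p)/k/.15,3); tu=np.round((M.inv()*G).as_rotvec()/k/(np.pi/2),3)
        out.append(" ".join(f"{v:g}" for v in [*sh,*tu])); p=p+M.apply(sh*.15); M=M*R.from_rotvec(tu*np.pi/2)
    for i in range(0,n,8): print("; ".join(out[i:i+8]))
    return p,M
E
python3 - <<'E'
from h import *
plan([.468,.275,.20],62.6,16)
E
```

```text
-0.158 -0.14 0.021 -0 0 0.071; -0.173 -0.122 0.021 -0 0 0.071; -0.186 -0.102 0.021 -0 0 0.071; -0.196 -0.081 0.021 -0 0 0.071; -0.203 -0.058 0.021 -0 0 0.071; -0.209 -0.035 0.021 -0 0 0.071; -0.211 -0.012 0.021 -0 0 0.071; -0.211 0.012 0.02 -0 0 0.071
-0.209 0.035 0.021 -0 0 0.071; -0.204 0.058 0.02 -0 0 0.071; -0.196 0.08 0.021 -0 0 0.071; -0.186 0.102 0.02 0 0 0.071; -0.173 0.122 0.021 0 0 0.071; -0.158 0.14 0.02 0 0 0.071; -0.142 0.157 0.021 0 0 0.071; -0.124 0.171 0.02 0 0.001 0.072
```

play_rows --rows "-0.158 -0.14 0.021 0 0 0.071; -0.173 -0.122 0.021 0 0 0.071; -0.186 -0.102 0.021 0 0 0.071; -0.196 -0.081 0.021 0 0 0.071; -0.203 -0.058 0.021 0 0 0.071; -0.209 -0.035 0.021 0 0 0.071; -0.211 -0.012 0.021 0 0 0.071; -0.211 0.012 0.02 0 0 0.071" --jaw -1

```text
time_s: 0.9
ee_pos: [0.3291, 0.4865, 0.2246]
eef_rot: [0.0, 0.548, 0.836, -0.0]
force: [0.5, -0.0, -0.7]
gripper_width: 0.0853
grasp_force: 0.0
```

play_rows --rows "-0.209 0.035 0.021 0 0 0.071; -0.204 0.058 0.02 0 0 0.071; -0.196 0.08 0.021 0 0 0.071; -0.186 0.102 0.02 0 0 0.071; -0.173 0.122 0.021 0 0 0.071; -0.158 0.14 0.02 0 0 0.071; -0.142 0.157 0.021 0 0 0.071; -0.124 0.171 0.02 0 0 0.072"

```text
time_s: 1.7
ee_pos: [0.4684, 0.2743, 0.2001]
eef_rot: [0.0, 0.856, 0.517, -0.0]
force: [0.4, -0.1, 0.5]
gripper_width: 0.0857
grasp_force: 0.0
```

Run:
```python
from h import *
o,M,y=state(); print(o["time_s"],o["ee_pos"],y,o["force"],abs(o["qvel"]).max(),o["joints"])
im=imaging.snapshot("wrist"); cv2.imwrite("pics/w1.png",im[:,:,::-1])
W=cam("wrist",o); print(proj(W,[[.468,.275,.068]]))
```

```text
1.7 [0.46843788 0.2743239  0.20010817] 62.306212296570784 [ 0.36253599 -0.13214772  0.46230794] 0.4117709631475378 [-0.96201394  0.48576752  0.46844219  2.08661458 -0.35763437  0.64606096
 -0.73458977]
[[315.71725205 232.36094504]]
```

View pics/w1.png

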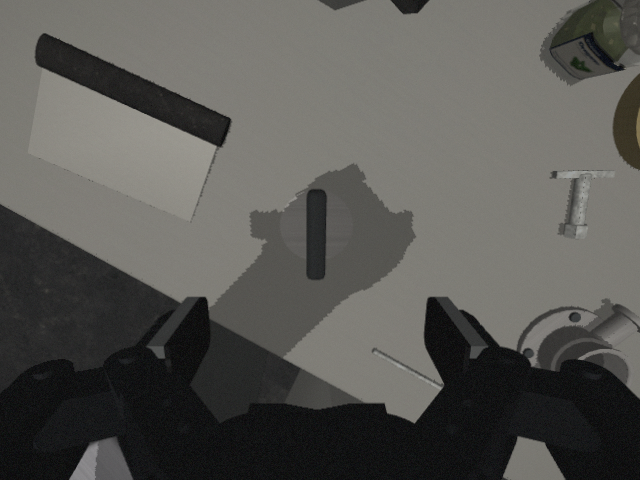

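The wrist picture shows the plug's dark bar from (317,189) to (316,280), with the tool aligned to it. The valve is at the lower right.

Run:
```python
from h import *
im=cv2.imread("pics/w1.png"); o,M,y=state(); W=cam("wrist",o)
g=im[180:290,280:355].max(2); m=(g<58).astype(np.uint8)
n,l,st,ce=cv2.connectedComponentsWithStats(m); k=1+st[1:,4].argmax()
pts=np.argwhere(l==k)[:,::-1]+[280,180]; (c,wh,a)=cv2.minAreaRect(pts.astype(np.float32)); print(c,wh,a)
box=cv2.boxPoints((c,wh,a)); b=np.array([onz(W,p,.077)[:2] for p in box]); 
e=[(b[0]-b[1]),(b[1]-b[2])]; v=max(e,key=np.linalg.norm)
print("centre",b.mean(0),[np.linalg.norm(x) for x in e],"yaw",np.degrees(np.arctan2(v[1],v[0]))%180)
yaw=np.degrees(np.arctan2(v[1],v[0]))%180
plan([*b.mean(0),.068],yaw,8)
```

```text
(316.02618408203125, 234.00692749023438) (19.103609085083008, 90.1106185913086) 0.7538483738899231
centre [0.47123969 0.26964372] [np.float64(0.06588335688677546), np.float64(0.013020029674051676)] yaw 60.412389850344084
0 -0 0.11 0 0 0.002; 0 -0 0.11 0 0 0.002; 0 -0.001 0.11 0 0 0.002; 0.001 -0 0.11 0 0 0.001; 0 -0.001 0.11 0 0 0.002; 0.001 -0 0.11 0.001 0 0.001; 0 -0 0.11 0 0 0.002; 0.001 -0.001 0.111 0.001 0.001 0.001
```

Run:
```python
from h import *
o,M,y=state(); print(o["ee_pos"],y,o["time_s"],abs(o["qvel"]).max())
a=np.radians(62.306); x=np.array([np.cos(a),np.sin(a),0]);z=np.array([0,0,-1.])
W0=dict(ee_pos=np.array([.46844,.27432,.20011])); q=R.from_matrix(np.c_[x,np.cross(z,x),z]).as_quat(); W0["eef_rot"]=[q[3],*q[:3]]
for c in (W0,o):
    C=cam("wrist",c); print(onz(C,(316.0,234.0),.077))
im=imaging.snapshot("wrist"); W=cam("wrist",o)
g=im[150:320,250:380].max(2); m=(g<58).astype(np.uint8)
n,l,st,ce=cv2.connectedComponentsWithStats(m); k=1+st[1:,4].argmax()
pts=np.argwhere(l==k)[:,::-1]+[250,150]; (c,wh,a)=cv2.minAreaRect(pts.astype(np.float32)); print(c,wh,a)
b=np.array([onz(W,p,.077)[:2] for p in cv2.boxPoints((c,wh,a))])
e=[(b[0]-b[1]),(b[1]-b[2])]; v=max(e,key=np.linalg.norm); yaw=np.degrees(np.arctan2(v[1],v[0]))%180
print("centre",b.mean(0),[np.linalg.norm(x) for x in e],"yaw",yaw)
plan([*b.mean(0),.068],yaw,8)
```

```text
[0.47121598 0.26935953 0.20015054] 61.60673178689869 1.75 0.04816074384930815
[0.46877389 0.27593591 0.077     ]
[0.47178801 0.27066556 0.077     ]
(308.4999694824219, 229.49996948242188) (18.999996185302734, 88.99998474121094) 0.0
centre [0.46816722 0.2750831 ] [np.float64(0.06462402281664763), np.float64(0.01291057004414798)] yaw 60.81912955833974
0.002 -0.003 0.11 0 0 0.002; 0.002 -0.003 0.11 0 0 0.002; 0.002 -0.003 0.11 0 0 0.002; 0.002 -0.003 0.11 0 0 0.002; 0.002 -0.003 0.11 0 0 0.001; 0.002 -0.003 0.11 0 0 0.002; 0.003 -0.003 0.111 0.001 0 0.001; 0.002 -0.003 0.11 0 0.001 0.002
```

play_rows --rows "0 0 0.06 0 0 0.003; 0 0 0.1 0 0 0.003; 0 0 0.1 0 0 0.002; 0 0 0.1 0 0 0.002; 0 0 0.1 0 0 0; 0 0 0.1 0 0 0; 0 0 0 0 0 0; 0 0 0 0 0 0"

```text
time_s: 2.6
ee_pos: [0.4674, 0.2761, 0.116]
eef_rot: [-0.0, 0.858, 0.513, -0.001]
force: [0.5, 0.2, -0.5]
gripper_width: 0.0853
grasp_force: 0.0
```

Run:
```python
from h import *
o,M,y=state(); print(o["ee_pos"],y,o["time_s"],abs(o["qvel"]).max())
im=imaging.snapshot("wrist"); W=cam("wrist",o); cv2.imwrite("pics/w2.png",im[:,:,::-1])
g=im[80:400,220:420].max(2); m=(g<58).astype(np.uint8)
n,l,st,ce=cv2.connectedComponentsWithStats(m)
for k in range(1,n):
    if st[k,4]<500: continue
    pts=np.argwhere(l==k)[:,::-1]+[220,80]; (c,wh,a)=cv2.minAreaRect(pts.astype(np.float32)); print(c,wh,a)
    b=np.array([onz(W,p,.077)[:2] for p in cv2.boxPoints((c,wh,a))])
    e=[(b[0]-b[1]),(b[1]-b[2])]; v=max(e,key=np.linalg.norm); yaw=np.degrees(np.arctan2(v[1],v[0]))%180
    print("centre",b.mean(0),[np.linalg.norm(x) for x in e],"yaw",yaw)
```

```text
[0.46739899 0.27605494 0.11599375] 61.7483922375829 2.6 0.019486646666636298
(318.9999694824219, 278.5) (27.999996185302734, 126.99998474121094) 0.0
centre [0.46855022 0.27557515] [np.float64(0.06582534743857514), np.float64(0.012833940987924264)] yaw 61.21547995205739
```

play_rows --rows "0 0.008 0.06 0 0 0; 0 0 0.08 0 0 0; 0 0 0.08 0 0 0; 0 0 0.06 0 0 0; 0 0 0.04 0 0 0; 0 0 0 0 0 0; 0 0 0 0 0 0; 0 0 0 0 0 0"

```text
time_s: 3.45
ee_pos: [0.4693, 0.2749, 0.0686]
eef_rot: [0.0, 0.859, 0.512, 0.0]
force: [-0.2, -1.1, 0.4]
gripper_width: 0.0854
grasp_force: 0.0
```

play_rows --rows "0 0 0 0 0 0; 0 0 0 0 0 0; 0 0 0 0 0 0; 0 0 0 0 0 0; 0 0 0 0 0 0; 0 0 0 0 0 0; 0 0 0 0 0 0; 0 0 0 0 0 0" --jaw 1

```text
time_s: 4.25
ee_pos: [0.469, 0.275, 0.0685]
eef_rot: [-0.0, 0.859, 0.512, 0.0]
force: [-1.6, 0.5, 5.1]
gripper_width: 0.0127
grasp_force: 58.6
```

Run:
```python
from h import *
o,M,y=state(); print(o["ee_pos"],y,o["time_s"],o["force"],o["gripper_width"],o["grasp_force"])
p,M2=plan([.468,.2755,.17],y,3,)
plan([.545,.035,.19],39,13,p,M2)
```

```text
[0.4690029  0.27495317 0.0684646 ] 61.65942376129108 4.25 [-1.64967762  0.50133318  5.07103548] 0.012671596247510662 58.58816742897034
0 -0.003 -0.226 -0 -0 0; 0 -0.002 -0.225 -0 -0 0; 0 -0.003 -0.226 -0 -0 0
-0.09 0.093 -0.01 -0 -0 0.019; -0.087 0.096 -0.01 -0 -0 0.019; -0.084 0.099 -0.01 -0 -0 0.019; -0.081 0.101 -0.01 -0 -0 0.019; -0.078 0.103 -0.01 -0 -0 0.02; -0.075 0.106 -0.01 -0 -0 0.019; -0.072 0.108 -0.011 -0 -0 0.02; -0.068 0.11 -0.01 -0 -0 0.019
-0.065 0.112 -0.011 -0 -0 0.02; -0.061 0.114 -0.01 -0 -0 0.019; -0.058 0.116 -0.011 -0 -0 0.02; -0.054 0.118 -0.01 -0 -0 0.019; -0.05 0.119 -0.011 -0 -0 0.02
```

Run:
```python
from h import *
o,M,y=state()
p,M2=plan([.469,.275,.17],y,3,)
plan([.555,-.022,.19],39,11,p,M2)
```

```text
0 -0 -0.226 -0 -0 0; 0 -0 -0.225 -0 -0 0; 0 -0 -0.226 -0 -0 0
-0.134 0.131 -0.012 -0 -0 0.023; -0.129 0.136 -0.012 -0 -0 0.023; -0.124 0.141 -0.012 -0 -0 0.023; -0.119 0.145 -0.012 -0 -0 0.023; -0.113 0.149 -0.012 -0 -0 0.023; -0.108 0.153 -0.012 -0 -0 0.023; -0.102 0.157 -0.012 -0 -0 0.023; -0.096 0.161 -0.012 -0 -0 0.023
-0.091 0.164 -0.013 -0 -0 0.023; -0.085 0.167 -0.012 -0 -0 0.022; -0.078 0.17 -0.013 -0 -0 0.023
```

play_rows --rows "0 0 -0.1 0 0 0; 0 0 -0.25 0 0 0; 0 0 -0.326 0 0 0; -0.134 0.131 -0.012 0 0 0.023; -0.129 0.136 -0.012 0 0 0.023; -0.124 0.141 -0.012 0 0 0.023; -0.119 0.145 -0.012 0 0 0.023; -0.113 0.149 -0.012 0 0 0.023"

```text
time_s: 5.05
ee_pos: [0.508, 0.1386, 0.1786]
eef_rot: [0.0, 0.902, 0.432, -0.0]
force: [0.4, -0.3, -2.7]
gripper_width: 0.0131
grasp_force: 58.9
```

play_rows --rows "-0.108 0.153 -0.012 0 0 0.023; -0.102 0.157 -0.012 0 0 0.023; -0.096 0.161 -0.012 0 0 0.023; -0.091 0.164 -0.013 0 0 0.023; -0.085 0.167 -0.012 0 0 0.022; -0.078 0.17 -0.013 0 0 0.023; 0 0 0 0 0 0; 0 0 0 0 0 0"

```text
time_s: 5.85
ee_pos: [0.5548, -0.0226, 0.1895]
eef_rot: [-0.0, 0.943, 0.333, -0.0]
force: [1.0, 0.8, -2.5]
gripper_width: 0.013
grasp_force: 59.0
```

play_rows --rows "0 0 0 0 0 0; 0 0 0 0 0 0; 0 0 0 0 0 0; 0 0 0 0 0 0; 0 0 0 0 0 0; 0 0 0 0 0 0; 0 0 0 0 0 0; 0 0 0 0 0 0"

```text
time_s: 6.65
ee_pos: [0.5551, -0.0221, 0.1899]
eef_rot: [0.0, 0.943, 0.334, 0.0]
force: [0.6, -0.6, -2.8]
gripper_width: 0.013
grasp_force: 59.0
```

Run:
```python
from h import *
o,M,y=state(); print(o["ee_pos"].tolist(),o["eef_rot"].tolist(),y,o["time_s"],o["force"],o["torque"],o["gripper_width"],abs(o["qvel"]).max(),o["joints"])
im=imaging.snapshot("wrist"); cv2.imwrite("pics/w3.png",im[:,:,::-1])
```

```text
[0.555123435892098, -0.022099957986610255, 0.18985190570249813] [2.889188771826666e-05, 0.9427127751166331, 0.3336054889038491, 2.3882612332585386e-05] 38.975521561605646 6.65 [ 0.61141143 -0.56177423 -2.78086362] [-0.03477713 -0.03515221  0.02520305] 0.012957605339812531 0.0010858024567608061 [-0.42847626  0.52811922  0.5349516   2.07060057 -0.43671262  0.652637
 -0.49083441]
```

View pics/w3.png

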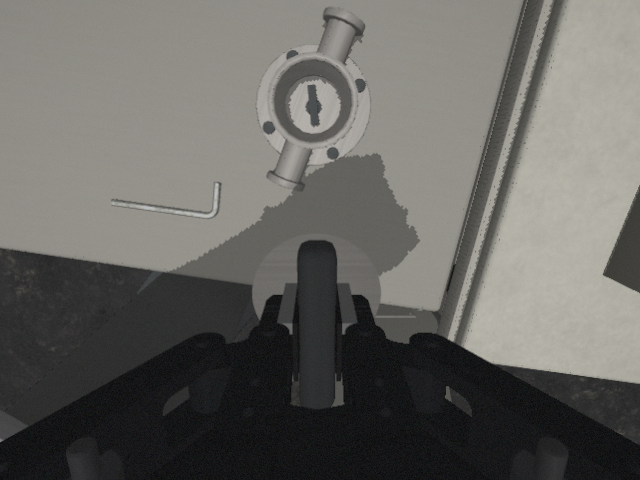

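The wrist view shows the valve mouth near (313,100), the stubs at (288,181) and (345,14), and the dark blade from (312,85) to (315,126). I'll enlarge this area to read it precisely.

Run:
```python
from h import *
im=cv2.imread("pics/w3.png")
cv2.imwrite("pics/crop3.png",cv2.resize(cv2.convertScaleAbs(im[0:195,250:380],alpha=1.3),None,fx=3,fy=3,interpolation=cv2.INTER_CUBIC))
g=im.max(2)[80:132,295:335]; m=(g<75).astype(np.uint8)
n,l,st,ce=cv2.connectedComponentsWithStats(m); print(st,ce)
```

```text
[[   0    0   40   52 2045]
 [  21   20    3    3    5]
 [  13   22    1    3    3]
 [  22   25    2    8   16]
 [  14   29    1    4    4]
 [  23   40    1    1    1]
 [  20   43    3    2    6]] [[19.48557457 25.42151589]
 [21.6        21.        ]
 [13.         23.        ]
 [22.5        28.5       ]
 [14.         30.5       ]
 [23.         40.        ]
 [21.         43.5       ]]
```

View pics/crop3.png

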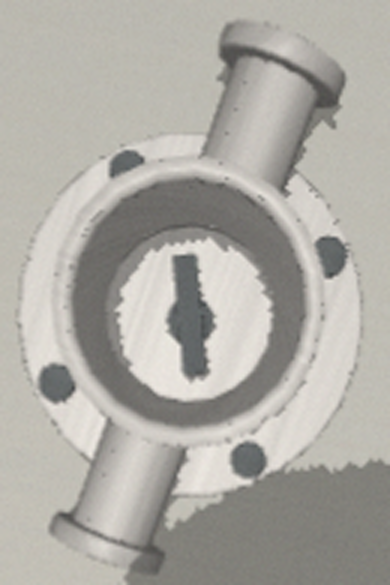

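Run:
```python
from h import *
C=cam("wrist",dict(ee_pos=np.array([.55512,-.0221,.18985]),eef_rot=[0,.9427127,.3336055,0]))
f=lambda x,y,z: onz(C,(x/3+250,y/3),z)
print("mouth outer",f(188.5,300,.052),"inner",f(189.5,300,.052))
w=lambda *a:np.linalg.norm(f(*a[0])-f(*a[1])); print("inner diam",w((72,300,.052),(307,300,.052)),w((189,172,.052),(189,428,.052)))
d=lambda p,q:np.degrees(np.arctan2(*(p-q)[[1,0]]))
a,b=f(185,256,.028),f(196,376,.028); print("blade",(a+b)/2,d(a,b),np.linalg.norm(a-b))
for p,q in (((277,81),(118,534)),((248,171),(146,434))):
    a,b=f(*p,.021),f(*q,.021); print("stub",(a+b)/2,d(a,b))
B=np.array([f(*p,.008) for p in ((128,163),(330,257),(248,460),(57,383))]); print("bolts",B.mean(0),[d(B[i],B[j]) for i,j in((0,3),(1,2))],d(B[0],B[1]))
# plug in the hand: bar mask in the image
im=cv2.imread("pics/w3.png");
```

```text
mouth outer [0.62516922 0.03725243 0.052     ] inner [0.62531122 0.03707673 0.052     ]
inner diam 0.05309330463443695 0.05439582670838652
blade [0.62397861 0.03599641 0.028     ] 44.36827275170963 0.02814305294337512
stub [0.62436666 0.03549379 0.021     ] 18.466317707257385
stub [0.6270701  0.03698698 0.021     ] 16.495833380025964
bolts [0.624738   0.03679432 0.008     ] [np.float64(18.548160901534658), np.float64(17.030791276821947)] 105.81059882420584
```

Run:
```python
from h import *
p,M=plan([.6245,.0363,.15],44.4,5)
plan([.6245,.0363,.11],44.4,3,p,M)
```

```text
0.121 -0.002 0.053 0 -0 -0.012; 0.121 -0 0.053 0 -0 -0.012; 0.121 0.002 0.053 0 -0 -0.012; 0.121 0.004 0.053 0 -0 -0.012; 0.12 0.007 0.054 0 -0 -0.012
0 -0 0.089 0 -0 -0; 0 -0 0.089 0 -0 -0; 0 -0 0.088 0 -0 -0
```

play_rows --rows "0.06 -0.001 0.03 0 0 -0.012; 0.121 0 0.053 0 0 -0.012; 0.121 0.002 0.053 0 0 -0.012; 0.121 0.004 0.053 0 0 -0.012; 0.121 0.006 0.053 0 0 -0.012; 0.06 0 0.024 0 0 0; 0 0 0 0 0 0; 0 0 0 0 0 0"

```text
time_s: 7.5
ee_pos: [0.6235, 0.0365, 0.1498]
eef_rot: [0.0, 0.926, 0.377, -0.0]
force: [0.8, -0.3, -3.2]
gripper_width: 0.0131
grasp_force: 59.0
```

play_rows --rows "0 0 0.06 0 0 0; 0 0 0.08 0 0 0; 0 0 0.08 0 0 0; 0 0 0.047 0 0 0; 0 0 0 0 0 0; 0 0 0 0 0 0; 0 0 0 0 0 0; 0 0 0 0 0 0"

```text
time_s: 8.3
ee_pos: [0.6241, 0.0369, 0.1103]
eef_rot: [0.0, 0.926, 0.378, 0.0]
force: [-0.2, -0.4, -3.0]
gripper_width: 0.0128
grasp_force: 59.0
```

```bash
cat >> h.py <<'E'
def rep():
    o,M,y=state(); print("t",o["time_s"].__round__(2),"p",o["ee_pos"].round(4),"yaw",round(y,2),"F",o["force"].round(1),"T",o["torque"].round(2),"tilt",np.degrees(np.arccos(-M.as_matrix()[2,2])).round(2),"v",abs(o["qvel"]).max().round(3))
E
python3 - <<'E'
from h import *
rep()
for n in ("scene","side"): cv2.imwrite(f"pics/{n}1.png",imaging.snapshot(n)[:,:,::-1])
s=cv2.imread("pics/scene1.png")[285:365,360:450]; d=cv2.imread("pics/side1.png")[275:375,285:385]
cv2.imwrite("pics/c4.png",np.hstack([cv2.resize(s,(400,400),interpolation=2),cv2.resize(d,(400,400),interpolation=2)]))
E
```

```text
t 8.3 p [0.6241 0.0369 0.1103] yaw 44.38 F [-0.2 -0.4 -3. ] T [ 0.01  0.01 -0.01] tilt 0.04 v 0.002
```

View pics/c4.png

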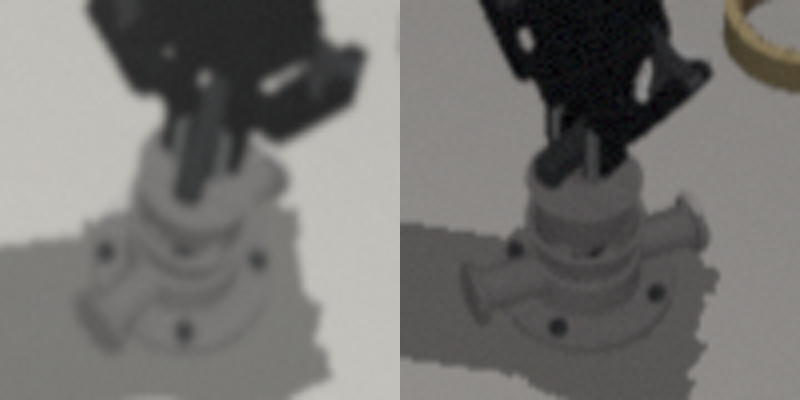

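The plug sits concentric over the cup with its tip inside the mouth, and the fingers are clear of the stubs. Lowering gently.

play_rows --rows "0 0 0.02 0 0 0; 0 0 0.02 0 0 0; 0 0 0.02 0 0 0; 0 0 0.02 0 0 0; 0 0 0.01 0 0 0; 0 0 0 0 0 0; 0 0 0 0 0 0; 0 0 0 0 0 0"

```text
time_s: 9.2
ee_pos: [0.6239, 0.0369, 0.0965]
eef_rot: [0.0, 0.926, 0.378, 0.0]
force: [1.0, -0.3, -3.3]
gripper_width: 0.0132
grasp_force: 59.0
```

play_rows --rows "0 0 0.007 0 0 0; 0 0 0 0 0 0; 0 0 0.007 0 0 0; 0 0 0 0 0 0; 0 0 0 0 0 0; 0 0 0 0 0 0; 0 0 0 0 0 0; 0 0 0 0 0 0"

```text
time_s: 10.0
ee_pos: [0.6242, 0.0371, 0.0944]
eef_rot: [0.0, 0.926, 0.378, 0.0]
force: [2.3, 1.7, -1.0]
gripper_width: 0.0132
grasp_force: 59.2
```

```bash
python3 -c "
from h import *
rep()"
```

```text
t 10.0 p [0.6242 0.0371 0.0944] yaw 44.38 F [ 2.3  1.7 -1. ] T [ 0.44 -0.61 -0.04] tilt 0.04 v 0.001
```

play_rows --rows "0.004 0 0 0 0 0; 0 0 0 0 0 0; 0.004 0 0 0 0 0; 0 0 0 0 0 0; 0 0 0 0 0 0; 0 0 0 0 0 0; 0 0 0 0 0 0; 0 0 0 0 0 0"

```text
time_s: 10.8
ee_pos: [0.6245, 0.0378, 0.0942]
eef_rot: [-0.0, 0.926, 0.378, -0.0]
force: [-0.4, 0.6, -1.5]
gripper_width: 0.0128
grasp_force: 59.1
```

```bash
python3 -c "
from h import *
rep()"
```

```text
t 10.8 p [0.6245 0.0378 0.0942] yaw 44.37 F [-0.4  0.6 -1.5] T [-0.03 -0.04 -0.01] tilt 0.03 v 0.002
```

play_rows --rows "0 0 0.004 0 0 0; 0 0 0 0 0 0; 0 0 0.004 0 0 0; 0 0 0 0 0 0; 0 0 0 0 0 0; 0 0 0 0 0 0; 0 0 0 0 0 0; 0 0 0 0 0 0"

```text
time_s: 11.6
ee_pos: [0.6247, 0.0378, 0.0931]
eef_rot: [0.0, 0.926, 0.378, 0.0]
force: [0.2, -0.9, -2.9]
gripper_width: 0.0135
grasp_force: 59.1
```

```bash
python3 -c "
from h import *
rep()"
```

```text
t 11.6 p [0.6247 0.0378 0.0931] yaw 44.38 F [ 0.2 -0.9 -2.9] T [-0.05 -0.06  0.02] tilt 0.0 v 0.001
```

play_rows --rows "0 0 0.005 0 0 0; 0 0 0 0 0 0; 0 0 0.005 0 0 0; 0 0 0 0 0 0; 0 0 0.005 0 0 0; 0 0 0 0 0 0; 0 0 0 0 0 0; 0 0 0 0 0 0"

```text
time_s: 12.4
ee_pos: [0.625, 0.0379, 0.091]
eef_rot: [0.0, 0.926, 0.378, 0.0]
force: [1.6, 1.5, -0.7]
gripper_width: 0.0126
grasp_force: 59.2
```

```bash
python3 -c "
from h import *
rep()"
```

```text
t 12.4 p [0.625  0.0379 0.091 ] yaw 44.38 F [ 1.6  1.5 -0.7] T [ 0.36 -0.43  0.03] tilt 0.04 v 0.002
```

play_rows --rows "0.004 0 0 0 0 0; 0 0 0 0 0 0; 0 0 0 0 0 0; 0 0 0 0 0 0; 0 0 0.004 0 0 0; 0 0 0 0 0 0; 0 0 0 0 0 0; 0 0 0 0 0 0"

```text
time_s: 13.2
ee_pos: [0.6252, 0.0382, 0.0903]
eef_rot: [0.0, 0.926, 0.378, 0.0]
force: [0.8, 0.5, -0.4]
gripper_width: 0.0128
grasp_force: 59.2
```

```bash
python3 -c "
from h import *
rep()"
```

```text
t 13.2 p [0.6252 0.0382 0.0903] yaw 44.38 F [ 0.8  0.5 -0.4] T [ 0.18 -0.3  -0.  ] tilt 0.01 v 0.002
```

play_rows --rows "0.004 0 0 0 0 0; 0 0 0 0 0 0; 0 0 0.005 0 0 0; 0 0 0 0 0 0; 0 0 0.003 0 0 0; 0 0 0 0 0 0; 0 0 0 0 0 0; 0 0 0 0 0 0"

```text
time_s: 14.0
ee_pos: [0.6256, 0.0385, 0.0892]
eef_rot: [0.0, 0.926, 0.378, 0.0]
force: [-0.2, -0.6, 1.7]
gripper_width: 0.0132
grasp_force: 59.6
```

```bash
python3 -c "
from h import *
rep()"
```

```text
t 14.0 p [0.6256 0.0385 0.0892] yaw 44.37 F [-0.2 -0.6  1.7] T [-0.13 -0.05 -0.  ] tilt 0.01 v 0.003
```

play_rows --rows "0 0 0.001 0 0 -0.02; 0 0 0 0 0 -0.025; 0 0 0 0 0 -0.025; 0 0 0 0 0 -0.025; 0 0 0 0 0 -0.025; 0 0 0 0 0 -0.02; 0 0 0 0 0 0; 0 0 0 0 0 0"

```text
time_s: 14.8
ee_pos: [0.6255, 0.0386, 0.0889]
eef_rot: [-0.0, 0.879, 0.477, -0.0]
force: [-0.2, 0.3, 0.4]
gripper_width: 0.0128
grasp_force: 59.5
```

Run:
```python
from h import *
rep()
for n in ("scene","side"): cv2.imwrite(f"pics/{n}2.png",imaging.snapshot(n)[:,:,::-1])
s=cv2.imread("pics/scene2.png")[285:365,360:450]; d=cv2.imread("pics/side2.png")[275:375,285:385]
cv2.imwrite("pics/c5.png",np.hstack([cv2.resize(s,(400,400),interpolation=2),cv2.resize(d,(400,400),interpolation=2)]))
```

```text
t 14.8 p [0.6255 0.0386 0.0889] yaw 56.98 F [-0.2  0.3  0.4] T [-0.18  0.06 -0.1 ] tilt 0.01 v 0.005
```

View pics/c5.png

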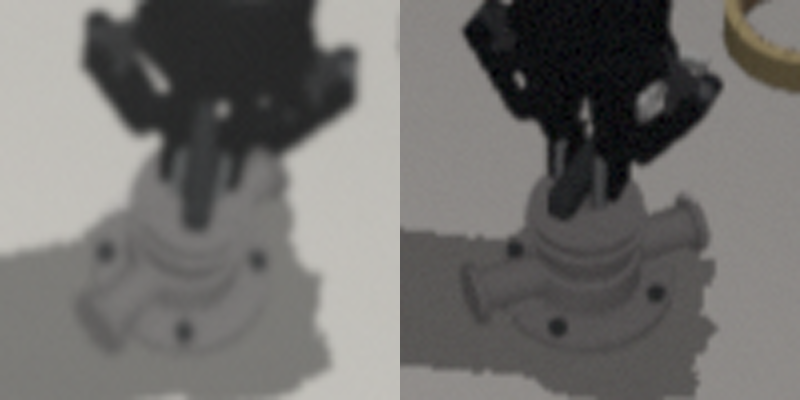

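The plug is down in the cup and the handle has turned with it. The z torque of −0.1 N m matches the spindle's friction, so the blade is engaged. I'll go slightly further CCW, then sweep CW.

play_rows --rows "0 0 0 0 0 -0.01; 0 0 0 0 0 -0.01; 0 0 0 0 0 0; 0 0 0 0 0 0; 0 0 0 0 0 0.02; 0 0 0 0 0 0.04; 0 0 0 0 0 0.04; 0 0 0 0 0 0.04"

```text
time_s: 15.7
ee_pos: [0.6256, 0.0385, 0.0889]
eef_rot: [0.0, 0.921, 0.391, 0.0]
force: [-0.1, -2.2, 0.5]
gripper_width: 0.0128
grasp_force: 59.5
```

play_rows --rows "0 0 0 0 0 0.04; 0 0 0 0 0 0.04; 0 0 0 0 0 0.04; 0 0 0 0 0 0.04; 0 0 0 0 0 0.04; 0 0 0 0 0 0.04; 0 0 0 0 0 0.02; 0 0 0 0 0 0"

```text
time_s: 16.5
ee_pos: [0.6257, 0.0383, 0.0889]
eef_rot: [0.0, 0.98, 0.197, 0.0]
force: [-1.0, -1.7, 1.0]
gripper_width: 0.0127
grasp_force: 59.5
```

```bash
python3 -c "
from h import *
rep(); print(manip.get_obs()['joints'])"
```

```text
t 16.5 p [0.6257 0.0383 0.0889] yaw 22.75 F [-1.  -1.7  1. ] T [-0.62  0.09  0.1 ] tilt 0.05 v 0.027
[-0.47292613  0.7498019   0.5060915   1.97107438 -0.64113927  0.58366564
 -0.70449774]
```

play_rows --rows "0 0.002 0 0 0 0.02; 0 0 0 0 0 0.04; 0 0 0 0 0 0.04; 0 0 0 0 0 0.04; 0 0 0 0 0 0.04; 0 0 0 0 0 0.04; 0 0 0 0 0 0.04; 0 0 0 0 0 0.04"

```text
time_s: 17.3
ee_pos: [0.6257, 0.0379, 0.0889]
eef_rot: [0.0, 0.999, -0.038, 0.0]
force: [-0.7, -3.5, 1.3]
gripper_width: 0.0127
grasp_force: 59.4
```

play_rows --rows "0 0 0 0 0 0.04; 0 0 0 0 0 0.04; 0 0 0 0 0 0.04; 0 0 0 0 0 0.04; 0 0 0 0 0 0.04; 0 0 0 0 0 0.025; 0 0 0 0 0 0; 0 0 0 0 0 0"

```text
time_s: 18.1
ee_pos: [0.6256, 0.0378, 0.0889]
eef_rot: [0.0, 0.977, -0.212, 0.0]
force: [-1.8, -4.8, 0.7]
gripper_width: 0.0131
grasp_force: 59.5
```

```bash
python3 -c "
from h import *
rep(); print(manip.get_obs()['joints'])"
```

```text
t 18.1 p [0.6256 0.0378 0.0889] yaw -24.46 F [-1.8 -4.8  0.7] T [-1.11  0.33  0.05] tilt 0.04 v 0.005
[-0.59627832  0.81936401  0.72827136  1.97894104 -0.86929307  0.68914309
 -1.30676866]
```

play_rows --rows "0 0.004 0 0 0 -0.02; 0 0 0 0 0 -0.04; 0 0 0 0 0 -0.04; 0 0 0 0 0 -0.04; 0 0 0 0 0 -0.04; 0 0 0 0 0 -0.04; 0 0 0 0 0 -0.04; 0 0 0 0 0 -0.04"

```text
time_s: 18.9
ee_pos: [0.6257, 0.038, 0.089]
eef_rot: [-0.0, 1.0, 0.024, 0.0]
force: [-0.6, -2.1, -0.5]
gripper_width: 0.013
grasp_force: 59.3
```

play_rows --rows "0 0 0 0 0 -0.04; 0 0 0 0 0 -0.04; 0 0 0 0 0 -0.04; 0 0 0 0 0 -0.03; 0 0 0 0 0 -0.01; 0 0 0 0 0 0; 0 0 0 0 0 0; 0 0 0 0 0 0"

```text
time_s: 19.7
ee_pos: [0.6257, 0.0381, 0.089]
eef_rot: [-0.0, 0.989, 0.147, 0.0]
force: [-0.0, -0.2, -0.5]
gripper_width: 0.0129
grasp_force: 59.4
```

```bash
python3 -c "
from h import *
rep()"
```

```text
t 19.7 p [0.6257 0.0381 0.089 ] yaw 16.92 F [-0.  -0.2 -0.5] T [-0.31 -0.09 -0.12] tilt 0.03 v 0.003
```

play_rows --rows "0 0 0 0 0 0; 0 0 0 0 0 0; 0 0 0 0 0 0; 0 0 0 0 0 0; 0 0 0 0 0 0; 0 0 0 0 0 0; 0 0 0 0 0 0; 0 0 0 0 0 0" --jaw -1

```text
time_s: 20.5
ee_pos: [0.6254, 0.0378, 0.0889]
eef_rot: [-0.0, 0.989, 0.147, -0.0]
force: [-1.0, -0.2, 0.3]
gripper_width: 0.0855
grasp_force: 0.0
```

play_rows --rows "0 0 -0.02 0 0 0; 0 0 -0.06 0 0 0; 0 0 -0.1 0 0 0; 0 0 -0.15 0 0 0; 0 0 -0.15 0 0 0; 0 0 -0.1 0 0 0; 0 0 -0.1 0 0 0; 0 0 0 0 0 0"

```text
time_s: 21.3
ee_pos: [0.6264, 0.0377, 0.1931]
eef_rot: [-0.0, 0.989, 0.147, 0.002]
force: [-0.3, 0.2, -0.3]
gripper_width: 0.0856
grasp_force: 0.0
```

play_rows --rows "0 0 0 0 0 0; 0 0 0 0 0 0; 0 0 0 0 0 0; 0 0 0 0 0 0; 0 0 0 0 0 0; 0 0 0 0 0 0; 0 0 0 0 0 0; 0 0 0 0 0 0"

```text
time_s: 22.1
ee_pos: [0.6255, 0.0378, 0.1909]
eef_rot: [0.0, 0.989, 0.147, 0.0]
force: [0.3, 0.2, -0.1]
gripper_width: 0.0853
grasp_force: 0.0
```

Run:
```python
from h import *
rep()
cv2.imwrite("pics/w6.png",imaging.snapshot("wrist")[:,:,::-1])
cv2.imwrite("pics/d6.png",imaging.snapshot("side")[:,:,::-1])
a=cv2.resize(cv2.convertScaleAbs(cv2.imread("pics/w6.png")[130:330,220:420],alpha=1.3),(400,400),interpolation=2)
d=cv2.resize(cv2.imread("pics/d6.png")[275:375,285:385],(400,400),interpolation=2)
cv2.imwrite("pics/c6.png",np.hstack([a,d]))
```

```text
t 22.1 p [0.6255 0.0378 0.1909] yaw 16.93 F [ 0.3  0.2 -0.1] T [-0.    0.03 -0.01] tilt 0.0 v 0.001
```

View pics/c6.png

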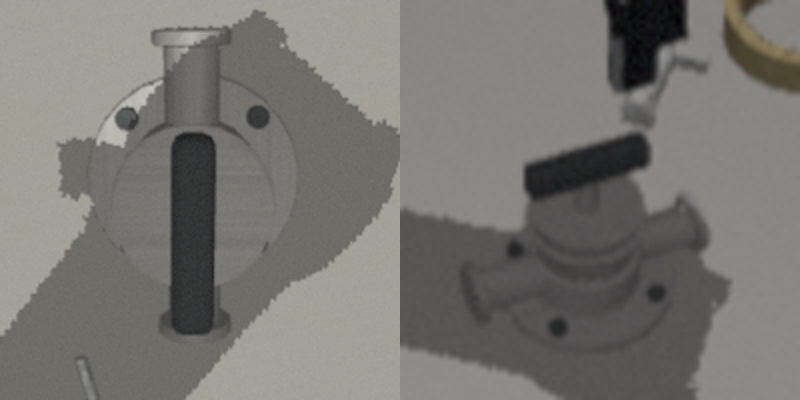

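The handle lies in line with both stubs. In the wrist crop the bar spans (193,135) to (192,332), between the collars at (190,37) and (194,325). The plug sits upright in the cup and is released.

```bash
python3 -c "
from cell import order
print(order.sign_off())"
```

```text
the job is handed in; nothing more can be done
None
```

The plug is home over the blade and was turned by about 40° each way (arm readings) while seated. It is now released in line with the pipe stubs, and the job is handed in at about 22 s; the sign-off gave no verdict.

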